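Put the stud mount away at the back of its lane under the shelf

ROBOT

A 6-joint arm with a two-finger parallel gripper is mounted at the origin on the work surface. World frame = base frame: x ahead of the robot, y to its left, z up, the work surface at z = 0. Lengths are in mm, angles in rad, forces in N, time in s.
With the tool pointing down it reaches from about 350 to 875 mm from the base axis. Payload 4.2 kg.
Tool frame: the origin (TCP) lies at the very end of the fingers, on their centre line; the grasp point (between the pads) lies 19 mm behind it; z points along the fingers, y is the line along which they close (so a half turn about z gives the same grasp; the last joint's range is limited). The gripper opens to 85 mm and grips with 20 to 120 N. Pads are 22 mm wide; open, the fingers measure 114 mm over their backs; the gripper's body (76 mm by 85 mm) begins 54 mm behind the grasp point. The pads swing forward as they close: fully open they stand 13 mm farther back than shut.
Start: joints at [1.405, 0.385, 0.008, 0, -1.194, -0.259], TCP at [257.553, 569.443, 195.112] pointing down, gripper open.
Joint ranges: [-3.14, 3.14], [-1.21, 2.06], [-1.07, 1.41], [-3.16, 2.05], [-2.99, -0.16], [-3.1, 3.1]. Speed limits (rad/s): [2.79, 2.79, 3.14, 3.14, 3.14, 3.14].

INTERFACE

Orientations are given as a unit quaternion [x, y, z, w].
In Python, from bench import read_state, get_image, get_calibration, job_done gives the robot as it stands.
- The arm moves only by the shell command python3 -m creep 'ROWS'. ROWS is a JSON object of lists of equal length, an entry for each row: "translation": the shift along the world's x, y, z in cm, a list of three; "delta_rot": the turn, a rotation vector about the world's x, y, z in degrees, a list of three; "hand": the finger opening in cm, from 0 to 8.54. A call has 1 to 8 rows; each row is the pose to reach, as a shift and turn from the pose commanded when the call began; what a row does not reach only later rows make up. A row lasts 1/8 s, in which the tool goes at most 62.5 mm and 10.7 degrees, less where a joint would pass 70% of its speed; a pose out of reach is approached as far as the arm can. A call with a gripper value outside its range is refused whole. The fingers move at their own pace and stop on an object; the grip force is fixed at half the most. Time passes only in rows, so rows that repeat a pose let the fingers close. It gives the time, the measured TCP pose, the force, the opening and the grip force at its end, in the units of the state.
- read_state(): the state, without advancing time (a new reading comes with each control period).
- get_image(name): name is "scene" or "side" or "wrist"; returns (picture, depth): 400x640x3 uint8, red, green, blue; 400x640 float32, mm along the optical axis (not along the pixel's ray), 0 where there is no reading.
- get_calibration(name): a dict with "intrinsics" (3x3 intrinsics, pixels), "xyz" and "attitude" of the camera in the world. Camera axes: x right, y down, z forward; pixel columns grow to the right and rows downward; lengths in mm; the calibration is good to about 2 mm. A picture is of the moment at which its call begins: read the wrist's pose just before it. get_calibration takes no time and is no camera call; for the wrist camera it gives the pose at the moment of the call.
- job_done(): hands the job in; it is judged then, once.
The state is a dict: "clock": time; "joints": joint angles; "joint_vel": joint speeds; "joint_efforts": joint torques, N m; "position": TCP position; "ee_rot": TCP orientation; "contact_force": force on the tool from outside, world axes, zero at the start; "wrist_torque": the same for the moment, N m; "gripper_width": finger opening in mm; "grasp_force": force on a finger pad.
Only numpy, scipy, OpenCV 4.12 (cv2) and the standard library are available. Lean on these libraries where they do the work, as an engineer would, in place of code of your own. Each camera call takes 0.05 s, during which the arm holds its last target. There are 200 camera calls.

TASK

Take the stud mount from the tray and put it away in the empty lane of the small rack: standing upright on the lane's floor between its rails, fully home against the stop bar at the back, under the upper shelf. Keep it upright all the way, do not bump the rack, and leave the stored mounts and everything else where they are.

Things in the scene. Friction and masses are not known exactly. Their poses are not given: they have to be found in the camera images.
- mount: Stud mount to put away, bare steel, standing in the tray: drum foot 56 mm diameter, 40 mm high, above it a 10 mm cone (32 mm across its top), then an 18 mm diameter stem up to 94 mm and a 12 mm diameter end up to 105 mm. Origin: centre of its underside, z up the stem. 0.3 to 0.6 kg.
- rack: Small fixed rack on the left, open front and back, its front facing about to the right (-y). Origin at table height, mid width, in the plane of the front face of the upper shelf's front beam; x from front to back, z up. Deck top 10 mm above the table, x from -70 to +135 mm, 400 mm wide (280 mm in front of x = 0). Blue posts at y = +-187 mm, 26 mm wide, x from 1 to 134 mm, 205 mm high.
- overhang (a point): Middle of the lower front edge of the rack's upper shelf, 150 mm above the table, over the rack's origin. The shelf covers the deck from here 135 mm back: orange front beam 350 mm wide, 35 mm high, 20 mm thick, a thinner back beam, thin bars between them, a small box and a roller on top (up to 217 mm above the table).
- lane_free: The empty one of three identical steel lane channels side by side on the deck (90 mm apart, axes as the rack's; which is empty varies). Origin on the deck, 10 mm above the table, mid lane, under the front face of the upper beam; x along the lane to the back. Floor top 3 mm above origin, 86 mm wide, x -65 to +100 mm. Front sill: x -65 to -60 mm, top 9 mm above origin.
- lane_home (a point): On the empty lane's floor at x = 60 mm from lane_free's origin: where the underside centre of a mount touching the stop bar lies. Stop bar: across the lane 28 mm behind this point, its centre line 36 mm above the floor, 10 mm thick. Guide rails left and right, tops 13 mm above the floor, 68 mm clear between them from lane x = -15 mm back, flaring to 75 mm at x = -55 mm.
- lane_a: identical to lane_free, same origin and axes; holds stored_a
- lane_b: identical to lane_free, same origin and axes; holds stored_b
- stored_a: A stud mount of the same kind, already stored at the back of lane_a; same origin as mount. Leave alone.
- stored_b: A stud mount of the same kind, already stored at the back of lane_b; same origin as mount. Leave alone.
- tray: Grey shallow tray, fixed on the table in front of the rack, 180 mm (x) by 100 mm (y), rim 20 mm high, walls and floor 4 mm thick. Origin at the centre of its underside. Mount and spool stand in it, one towards each end.
- spool: Dark steel grooved spool, 44 mm diameter, 32 mm high, standing in the tray beside the mount; origin at the centre of its underside. Leave alone.
- carton: Closed cardboard box 140 (x) x 100 (y) x 60 mm on the table beside the tray, away from the rack; origin at the centre of its underside. Leave alone.
- sheave: Red grooved sheave lying flat on the table, 116 mm diameter, 34 mm high; origin at the centre of its underside. Leave alone.
There are look-alikes about, which are no part of the job. What is shaped like the mount but yellow is not meant.

How it is judged:
By the outcome, as a careful person would: the job done as asked, in the order asked, and still so for the second after the job is handed in, with the robot touching nothing.
It also fails if it takes over 56 s, if anything falls off the work surface, if the arm or the gripper's body presses on something with over 40 N, if the wrist force passes 120 N, or if a joint passes its speed limit or range.

## Working session

There is one attempt and no reset: what is moved stays moved. The work goes in short steps, Python scripts to look and compute and a shell command to move; the robot and the scene stay as the last step left them, time stands still between calls to the robot, and variables do not carry over. Pictures are saved under pics/ and viewed, at most 10 in all, crops included, and the job is handed in when it is done.

```bash
mkdir -p pics; cat > h.py <<'E'
import numpy as np,cv2
from bench import *
from scipy.spatial.transform import Rotation as R
def cal(n):
    c=get_calibration(n);K=np.array(c["intrinsics"]);a=np.array(c["attitude"])
    M=R.from_quat(a).as_matrix() if a.size==4 else a.reshape(3,3)
    return K,np.array(c["xyz"]),M
def ray(c,u,v):
    K,t,M=c;return t,M@np.linalg.inv(K)@np.array([u,v,1.])
def onplane(c,u,v,z):
    t,d=ray(c,u,v);return t+d*(z-t[2])/d[2]
def proj(c,p):
    K,t,M=c;q=K@(M.T@(np.array(p)-t));return q[:2]/q[2]
def cloud(c,D):
    K,t,M=c;v,u=np.mgrid[:D.shape[0],:D.shape[1]]
    P=np.stack([u,v,np.ones_like(u)],-1)@np.linalg.inv(K).T*D[...,None]
    return P@M.T+t
E
python3 - <<'E'
from h import *
print(read_state())
for n in ["scene","side","wrist"]:
    c=cal(n);im,D=get_image(n);cv2.imwrite(f"pics/{n}0.png",im[...,::-1]);np.savez(f"{n}0.npz",im=im,D=D,K=c[0],t=c[1],M=c[2])
    print(n,get_calibration(n)["attitude"],c[1],(D>0).mean())
E
```

```text
{'clock': 0.0, 'joints': array([ 1.40461890e+00,  3.85587013e-01,  6.58526275e-03, -5.55258614e-04,
       -1.19404016e+00, -2.58630166e-01]), 'joint_vel': array([-0.00031365,  0.00066085, -0.00208222, -0.00031517, -0.00098542,
       -0.00019876]), 'joint_efforts': array([ 2.73056839e-04, -3.92292058e+01,  1.88406783e+01,  4.18628767e+00,
       -4.69617167e-03,  5.46476912e-06]), 'position': array([257.26313751, 568.8259187 , 193.97910946]), 'ee_rot': array([ 9.77504747e-01, -2.10910272e-01, -2.05882555e-04,  1.13351746e-03]), 'contact_force': array([-0.48553998, -0.21266516,  0.34385122]), 'wrist_torque': array([-0.01831367, -0.01549291, -0.03177446]), 'grasp_force': 0.0, 'gripper_width': 85.66583314989047}
scene [ 0.59881763  0.67446635 -0.32127276 -0.28861117] [1225.18242042  -55.14864623  673.964621  ] 0.99614453125
side [ 0.22107842  0.92904445 -0.28982758 -0.06325122] [ 773.9674708   474.75190436 1071.74272872] 0.9958984375
wrist [-0.53668318  0.83339924  0.11027481 -0.07250067] [316.8990274  542.71024675 372.83356301] 0.9958984375
```

View pics/scene0.png

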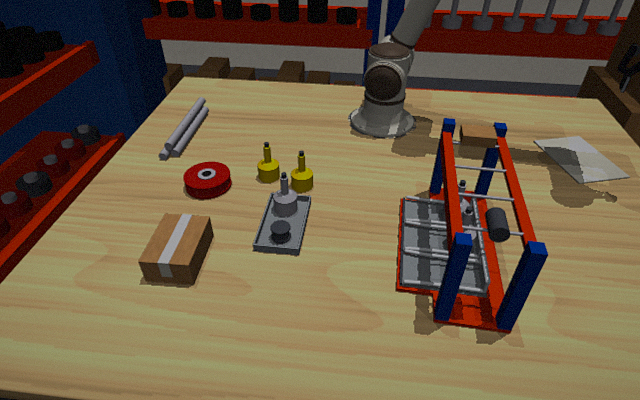

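View pics/side0.png

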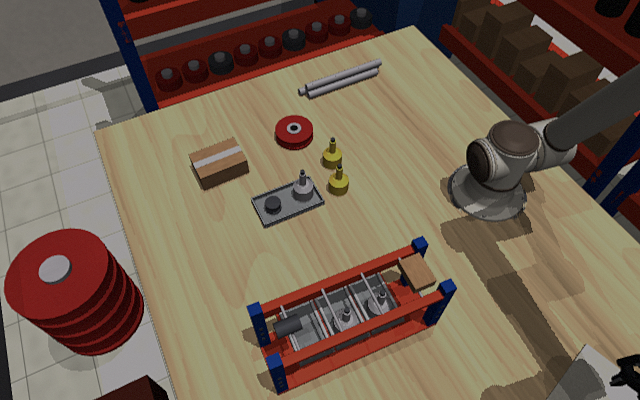

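View pics/wrist0.png

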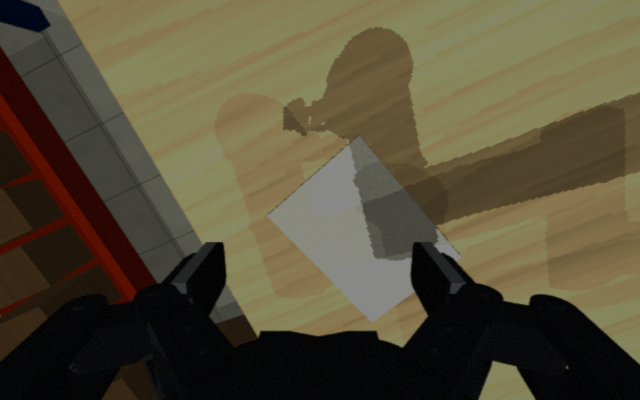

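The side view shows these candidates: the steel mount in the tray at (303,188), two yellow look-alikes at (332,155) and (339,182), and the stored mounts at (345,318) and (378,302). The one in the tray, grey and beside the spool, fits the description. The empty lane seems to be the one at the roller end (about 300,325). I'll confirm with an enlarged crop and measure.

```bash
python3 - <<'E'
from h import *
ims=[]
for n,(a,b,c_,d) in {"scene":(130,330,240,540),"side":(130,330,230,530)}.items():
    ims.append(cv2.resize(cv2.imread(f"pics/{n}0.png")[a:b,max(c_,0):d],None,fx=2,fy=1.5*1,interpolation=cv2.INTER_CUBIC)[:300,:600])
cv2.imwrite("pics/crop1.png",np.vstack(ims))
for n in ["scene","side"]:
    z=np.load(n+"0.npz");c=(z["K"],z["t"],z["M"]);P=cloud(c,z["D"]);im=z["im"];H=cv2.cvtColor(im,cv2.COLOR_RGB2HSV)
    z0=np.median(P[(H[...,0]>12)&(H[...,0]<28)&(abs(P[...,2])<15)][:,2]);print(n,"table z",z0)
    near=(P[...,0]>250)&(P[...,0]<900)&(P[...,1]>-350)&(P[...,1]<800)&(P[...,2]>-20)&(P[...,2]<260)
    def comps(m,name,mn=25):
        k,l,s,ce=cv2.connectedComponentsWithStats((m&near).astype(np.uint8))
        for i in range(1,k):
            if s[i,4]>=mn:
                q=P[l==i];print(" ",name,ce[i].round(),s[i,4],"lo",np.percentile(q,3,0).round(),"hi",np.percentile(q,97,0).round())
    sat=H[...,1];hue=H[...,0]
    comps((hue>105)&(hue<130)&(sat>120)&(P[...,2]>195),"bluetop",10)
    comps((hue>22)&(hue<35)&(sat>200),"yellow")
    comps(((hue<10)|(hue>172))&(sat>180)&(P[...,2]>10),"red",60)
    comps((sat<50)&(P[...,2]>30)&(P[...,2]<125),"greyhigh",15)
    comps((sat<60)&(P[...,2]>2)&(P[...,2]<125),"grey",60)
E
```

```text
scene table z 0.030572555332355478
  bluetop [449. 123.] 104 lo [346. 120. 196.] hi [372. 143. 206.]
  bluetop [501. 128.] 109 lo [352. 229. 196.] hi [378. 252. 206.]
  bluetop [463. 241.] 270 lo [719.  99. 196.] hi [745. 122. 207.]
  bluetop [537. 250.] 306 lo [725. 208. 196.] hi [751. 231. 207.]
  yellow [268. 168.] 511 lo [ 334. -314.    4.] hi [ 369. -268.   92.]
  yellow [302. 177.] 533 lo [ 363. -223.    5.] hi [ 397. -176.   92.]
  red [450. 188.] 1442 lo [382. 100. 159.] hi [704. 134. 187.]
  red [516. 193.] 1209 lo [395. 216. 180.] hi [699. 247. 187.]
  red [491. 255.] 98 lo [542. 221.  10.] hi [592. 241.  13.]
  red [478. 307.] 904 lo [643. 134.  10.] hi [746. 230.  13.]
  red [430. 293.] 67 lo [676.  73.  10.] hi [720. 107.  55.]
  greyhigh [284. 196.] 465 lo [ 458. -249.   33.] hi [ 495. -201.   98.]
  greyhigh [461. 188.] 43 lo [456. 159.  93.] hi [469. 172. 110.]
  greyhigh [465. 211.] 217 lo [456. 157.  55.] hi [558. 187. 118.]
  greyhigh [475. 213.] 137 lo [424. 199.  33.] hi [530. 209.  55.]
  greyhigh [280. 227.] 204 lo [ 544. -239.   33.] hi [ 582. -200.   38.]
  g
[... 1101 characters left out ...]
372. 307.] 168 lo [471. 146.  35.] hi [488. 187.  63.]
  greyhigh [346. 318.] 334 lo [526. 143.  52.] hi [565. 185. 117.]
  greyhigh [335. 326.] 46 lo [573. 154.  31.] hi [578. 179.  57.]
  grey [288. 200.] 1761 lo [ 433. -267.    2.] hi [ 604. -169.   82.]
  grey [381. 292.] 588 lo [414.  86.   9.] hi [467. 187. 115.]
  grey [352. 304.] 1537 lo [460.  81.   9.] hi [560. 183. 105.]
  grey [326. 315.] 399 lo [562.  79.   9.] hi [588. 174.  54.]
  grey [308. 324.] 1050 lo [595.  74.   8.] hi [659. 167.  25.]
  grey [387. 326.] 120 lo [421. 205.   9.] hi [499. 215.  24.]
  grey [353. 341.] 126 lo [511. 201.   8.] hi [589. 210.  25.]
  grey [317. 357.] 133 lo [600. 196.   8.] hi [679. 205.  26.]
```

View pics/crop1.png

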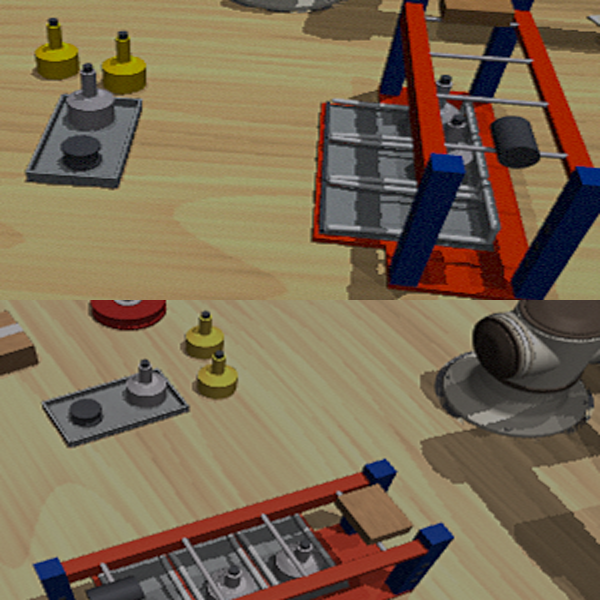

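The crop confirms it: the grey mount stands in the tray beside the dark spool, apart from the yellow ones, and the lane nearest the scene camera (+x end) is empty. Next I'll fit the mount and the lane precisely.

```bash
python3 - <<'E'
from h import *
from scipy.optimize import least_squares
C={}
for n in ["scene","side"]:
    z=np.load(n+"0.npz");c=(z["K"],z["t"],z["M"]);C[n]=(c,cloud(c,z["D"]),cv2.cvtColor(z["im"],cv2.COLOR_RGB2HSV),z["D"])
def fit(p0,zl,zh,r,w):
    o=[]
    for n in C:
        P=C[n][1];m=(np.hypot(P[...,0]-p0[0],P[...,1]-p0[1])<w)&(P[...,2]>zl)&(P[...,2]<zh)
        q=P[m]
        f=least_squares(lambda s:np.hypot(q[:,0]-s[0],q[:,1]-s[1])-r,p0,loss="soft_l1")
        o+=[len(q),f.x.round(1)]
    return o
print("mount stem",fit((477,-222),58,95,9,22)," drum",fit((477,-222),15,38,28,36))
print("stored a",fit((458,174),68,105,9,20),"b",fit((548,169),68,105,9,20))
# rails in free lane: points z 18..27, x near lane, by y slices
for n in C:
    P=C[n][1];print(n)
    for y in (50,60,75,85,95,205):
        m=(abs(P[...,1]-y)<4)&(P[...,0]>580)&(P[...,0]<690)&(P[...,2]>19)&(P[...,2]<28)
        x=np.sort(P[m][:,0]);print("  y",y,x.round()[::max(1,len(x)//12)])
    m=(P[...,0]>610)&(P[...,0]<660)&(P[...,2]>35)&(P[...,2]<60)&(P[...,1]>170)&(P[...,1]<215)
    q=P[m];print("  stop bar",len(q),np.percentile(q,[5,50,95],0).round(1) if len(q) else "")
    m=(P[...,0]>610)&(P[...,0]<655)&(P[...,2]>4)&(P[...,2]<30)&(P[...,1]>20)&(P[...,1]<60)
    q=P[m]; print("  sill",[(y,np.percentile(q[abs(q[:,1]-y)<1.5][:,2],[50]).round(1)) for y in range(32,58,3)])
    for nm,b in {"carton":(54,66,400,1000,-600,-280),"sheave":(28,40,200,500,-600,-300)}.items():
        m=(P[...,2]>b[0])&(P[...,2]<b[1])&(P[...,0]>b[2])&(P[...,0]<b[3])&(P[...,1]>b[4])&(P[...,1]<b[5]);q=P[m]
        print("  ",nm,np.percentile(q,[3,97],0).round() if len(q) else "")
E
```

```text
mount stem [99, array([ 482. , -224.2]), 59, array([ 467.7, -224.9])]  drum [176, array([ 466.8, -226.3]), 100, array([ 467.1, -225.3])]
stored a [55, array([458.9, 165.2]), 56, array([459.9, 166.2])] b [94, array([548.3, 165.2]), 50, array([549.3, 166.1])]
scene
  y 50 [582. 583. 584. 588. 590. 590. 593. 670. 672. 673. 674. 675. 676.]
  y 60 [582. 583. 584. 587. 589. 592. 593. 594. 595. 670. 672. 673. 674. 674.
 675.]
  y 75 [581. 583. 584. 585. 588. 592. 594. 595. 597. 669. 671. 672. 673. 673.
 674.]
  y 85 [580. 583. 584. 585. 586. 593. 595. 596. 598. 600. 670. 671. 672. 674.
 674. 675.]
  y 95 [581. 582. 583. 584. 586. 595. 596. 597. 598. 599. 670. 671. 672. 674.
 675. 676.]
  y 205 []
  stop bar 108 [[612.5 190.9  49.7]
 [636.3 194.7  53.3]
 [657.7 200.2  55.8]]
  sill [(32, array([8.2])), (35, array([10.3])), (38, array([15.5])), (41, array([19.3])), (44, array([14.2])), (47, array([13.5])), (50, array([13.3])), (53, array([13.2])), (56, array([12.9]))]
   carton [[ 580. -463.   57.]
 [ 713. -368.   62.]]
   sheave [[ 260. -577.   30.]
 [ 449. -385.   38.]]
side
  y 50 []
  y 6
[... 269 characters left out ...]
 stop bar 0 Traceback (most recent call last):
  File "<stdin>", line 25, in <module>
    return _quantile_unchecked(
        a, q, axis, out, overwrite_input, method, keepdims, weights)
    return _ureduce(a,
                    func=_quantile_ureduce_func,
    ...<5 lines>...
                    overwrite_input=overwrite_input,
                    method=method)
    r = func(a, **kwargs)
    result = _quantile(arr,
                       quantiles=q,
    ...<2 lines>...
                       out=out,
                       weights=wgt)
    slices_having_nans = np.isnan(arr[-1, ...])
                                  ~~~^^^^^^^^^
IndexError: index -1 is out of bounds for axis 0 with size 0
```

```bash
python3 -m creep '{"translation":[[0,0,10],[0,0,20],[0,0,25],[0,0,25],[0,0,25],[0,0,25],[0,0,25],[0,0,25]],"delta_rot":[[0,0,0],[0,0,10],[0,0,20],[0,0,30],[0,0,40],[0,0,50],[0,0,60],[0,0,60]],"hand":[8.5,8.5,8.5,7,6,5,5,5]}'; python3 -c "
from h import *
print(read_state()['joints'].round(3))"
```

```text
clock: 1.15
position: [257.5, 569.5, 444.7]
ee_rot: [0.952, 0.305, -0.0, 0.0]
contact_force: [-0.4, -0.0, -0.3]
gripper_width: 49.9
grasp_force: 0.0
[ 1.405  0.346  0.553 -0.    -1.778  0.787]
```

```bash
python3 -m creep '{"translation":[[2,-6,0],[4.5,-12,0],[7,-18,0],[9.5,-24,0],[12,-30,0],[14.5,-36,0],[17,-42,0],[19,-47,0]],"delta_rot":[[0,0,10],[0,0,20],[0,0,30],[0,0,40],[0,0,51.2],[0,0,51.2],[0,0,51.2],[0,0,51.2]],"hand":[5,5,5,5,5,5,5,5]}'; python3 -c "
from h import *
print(read_state()['joints'].round(3))"
```

```text
clock: 2.15
position: [443.2, 108.5, 445.3]
ee_rot: [0.727, 0.686, 0.0, 0.0]
contact_force: [0.6, 0.9, 0.5]
gripper_width: 49.6
grasp_force: 0.0
[ 0.598  0.016  0.144 -0.    -1.698  2.486]
```

```bash
python3 - <<'E'
from h import *
# tool axes: R0 const so that q=(.598,.016,.144,0,-1.698,2.486) -> measured quaternion
def W(j4,q5,j6,s4): return R.from_euler('x',s4*j4)*R.from_euler('y',-q5)*R.from_euler('x',-j6)
def A(j1,phi): return R.from_euler('z',j1)*R.from_euler('y',phi)
Rm=R.from_quat([.727,.686,0,0]); C=(A(.598,.016-.144)*W(0,-1.698,2.486,1)).inv()*Rm
C2=(A(1.405,.385-.008)*W(0,-1.194,-.259,1)).inv()*R.from_quat([.9775,-.2109,0,0]); print("consist",(C.inv()*C2).magnitude())
for nm,p in {"grasp":(468,-211,70),"place":(634,95,76)}.items():
  for tilt in (30,50,70):
    for cam in (0,180):
      T=R.from_rotvec(np.radians(tilt)*np.array([.9983,-.0575,0]))*R.from_euler('z',51.2-51.2+cam,degrees=True)*R.from_quat([.7276,.686,0,0])
      tz=T.apply([0,0,1]);w=np.array(p)-250*tz;j1=np.arctan2(w[1],w[0])
      for phi in (.0,.5):
        M=(A(j1,phi).inv()*T*C.inv())
        e=M.as_euler('XYX')  # X(a)Y(b)X(c), b in [0,pi] -> q5=-b
        print(nm,tilt,"camup" if cam==0 else "camdown",phi,"wrist",w.round(),"j1 %.2f j4(+-) %.2f q5 %.2f j6 %.2f"%(j1,e[0],-e[1],-e[2]))
E
```

```text
consist 0.0006536914369317083
grasp 30 camup 0.0 wrist [ 461. -336.  287.] j1 -0.63 j4(+-) 0.45 q5 -1.84 j6 -2.63
grasp 30 camup 0.5 wrist [ 461. -336.  287.] j1 -0.63 j4(+-) 0.44 q5 -1.39 j6 -2.42
grasp 30 camdown 0.0 wrist [ 461. -336.  287.] j1 -0.63 j4(+-) 0.45 q5 -1.85 j6 0.51
grasp 30 camdown 0.5 wrist [ 461. -336.  287.] j1 -0.63 j4(+-) 0.44 q5 -1.39 j6 0.72
grasp 50 camup 0.0 wrist [ 457. -402.  231.] j1 -0.72 j4(+-) 0.75 q5 -2.06 j6 -2.68
grasp 50 camup 0.5 wrist [ 457. -402.  231.] j1 -0.72 j4(+-) 0.65 q5 -1.68 j6 -2.34
grasp 50 camdown 0.0 wrist [ 457. -402.  231.] j1 -0.72 j4(+-) 0.75 q5 -2.06 j6 0.47
grasp 50 camdown 0.5 wrist [ 457. -402.  231.] j1 -0.72 j4(+-) 0.65 q5 -1.68 j6 0.80
grasp 70 camup 0.0 wrist [ 454. -446.  156.] j1 -0.78 j4(+-) 1.12 q5 -2.24 j6 -2.85
grasp 70 camup 0.5 wrist [ 454. -446.  156.] j1 -0.78 j4(+-) 0.87 q5 -1.96 j6 -2.37
grasp 70 camdown 0.0 wrist [ 454. -446.  156.] j1 -0.78 j4(+-) 1.12 q5 -2.24 j6 0.29
grasp 70 camdown 0.5 wrist [ 454. -446.  156.] j1 -0.78 j4(+-) 0.87 q5 -1.96 j6 0.77
place 30 camup 0.0 wrist [627. -30. 293.] j1 -0.05 j4(+-
[... 233 characters left out ...]
1 -0.05 j4(+-) 0.58 q5 -1.14 j6 0.26
place 50 camup 0.0 wrist [623. -96. 237.] j1 -0.15 j4(+-) 0.87 q5 -1.64 j6 -3.08
place 50 camup 0.5 wrist [623. -96. 237.] j1 -0.15 j4(+-) 0.91 q5 -1.32 j6 -2.69
place 50 camdown 0.0 wrist [623. -96. 237.] j1 -0.15 j4(+-) 0.87 q5 -1.64 j6 0.06
place 50 camdown 0.5 wrist [623. -96. 237.] j1 -0.15 j4(+-) 0.90 q5 -1.32 j6 0.45
place 70 camup 0.0 wrist [ 620. -140.  162.] j1 -0.22 j4(+-) 1.22 q5 -1.72 j6 -3.09
place 70 camup 0.5 wrist [ 620. -140.  162.] j1 -0.22 j4(+-) 1.19 q5 -1.54 j6 -2.62
place 70 camdown 0.0 wrist [ 620. -140.  162.] j1 -0.22 j4(+-) 1.22 q5 -1.73 j6 0.06
place 70 camdown 0.5 wrist [ 620. -140.  162.] j1 -0.22 j4(+-) 1.19 q5 -1.54 j6 0.52
```

Camera-down orientation keeps joint 6 mid-range, so I'll turn by -180° while travelling.

```bash
python3 -m creep '{"translation":[[0.2,-5,0],[0.4,-10,0],[0.6,-15,0],[0.8,-20,0],[1,-25,0],[1.2,-30,0],[1.4,-35,0],[1.5,-40,0]],"delta_rot":[[0,0,-10.5],[0,0,-21],[0,0,-31.5],[0,0,-42],[0,0,-52.5],[0,0,-63],[0,0,-73.5],[0,0,-84]],"hand":[5,5,5,5,5,5,5,5]}' && python3 -m creep '{"translation":[[0,0,0],[0,0,0],[0,0,0],[0,0,0],[0,0,0],[0,0,0],[0,0,0],[0,0,0]],"delta_rot":[[0,0,-10.5],[0,0,-21],[0,0,-31.5],[0,0,-42],[0,0,-52.5],[0,0,-63],[0,0,-73.5],[0,0,-84]],"hand":[5,5,5,5,5,5,5,5]}' && python3 -m creep '{"translation":[[0,0,0],[0,0,0],[0,0,0]],"delta_rot":[[0,0,-10],[0,0,-12],[0,0,-12]],"hand":[5,5,5]}'; python3 -c "
from h import *
s=read_state();print(s['joints'].round(3));r=R.from_quat(s['ee_rot']).as_matrix();print(r.round(3), np.degrees(np.arctan2(r[1,0],r[0,0])))"
```

```text
clock: 3.15
position: [457.8, -291.1, 445.0]
ee_rot: [1.0, 0.02, 0.0, -0.0]
contact_force: [1.2, 1.4, -0.3]
gripper_width: 50.0
grasp_force: 0.0
clock: 4.15
position: [458.0, -289.4, 445.0]
ee_rot: [0.757, -0.654, -0.0, 0.0]
contact_force: [-0.1, -0.2, -0.1]
gripper_width: 50.0
grasp_force: 0.0
clock: 4.53
position: [458.0, -289.5, 445.0]
ee_rot: [-0.688, 0.726, 0.0, -0.0]
contact_force: [-0.1, -0.6, -0.3]
gripper_width: 50.4
grasp_force: 0.0
[-0.264  0.179  0.328 -0.    -1.72   0.21 ]
[[-0.054 -0.999 -0.   ]
 [-0.999  0.054  0.   ]
 [-0.     0.    -1.   ]] -93.09621253981092
```

```bash
python3 -m creep '{"translation":[[0,-1,-3],[0.5,-1.3,-6],[0.5,-1.3,-9],[0.5,-1.3,-12],[0.5,-1.3,-15],[0.5,-1.3,-18],[0.5,-1.3,-18],[0.5,-1.3,-18]],"delta_rot":[[10,-0.6,0],[20,-1.2,0],[30,-1.7,0],[40,-2.3,0],[49.9,-2.9,0],[49.9,-2.9,0],[49.9,-2.9,0],[49.9,-2.9,0]],"hand":[5,5,5,5,5,5,5,5]}'; python3 - <<'E'
from h import *
s=read_state();print(s['joints'].round(3));r=R.from_quat(s['ee_rot']).as_matrix();print(r.round(3))
p=np.array([467.3,-225.5,82])
print("grasp tcp",p+19*r[:,2],"pre",p-101*r[:,2])
c=cal("wrist");im,D=get_image("wrist");cv2.imwrite("pics/w1.png",im[...,::-1])
print(proj(c,[467.3,-225.5,109]),proj(c,[467.3,-225.5,54]))
P=cloud(c,D)
for zl,zh in((60,97),(12,38)):
    m=(np.hypot(P[...,0]-468,P[...,1]+225)<40)&(P[...,2]>zl)&(P[...,2]<zh);q=P[m]
    print(len(q),np.percentile(q,[2,50,98],0).round(1) if len(q) else "")
E
```

```text
clock: 5.52
position: [463.5, -302.7, 266.8]
ee_rot: [-0.624, 0.658, 0.288, 0.308]
contact_force: [0.0, 1.4, 0.1]
gripper_width: 50.1
grasp_force: 0.0
[-0.723  0.56   0.432 -0.71  -1.966  0.568]
[[-0.032 -0.998  0.045]
 [-0.644  0.055  0.763]
 [-0.764 -0.005 -0.645]]
grasp tcp [ 468.15712177 -211.00583339   69.74502237] pre [ 462.7437211  -302.54793827  147.14488108]
[318.57363024 105.82298425] [318.82050946  67.49530331]
412 [[ 458.1 -234.8   61.1]
 [ 465.5 -232.9   79.3]
 [ 474.5 -228.1   96.4]]
816 [[ 429.8 -253.6   12.5]
 [ 462.5 -249.5   24. ]
 [ 491.4 -217.7   37.5]]
```

View pics/w1.png

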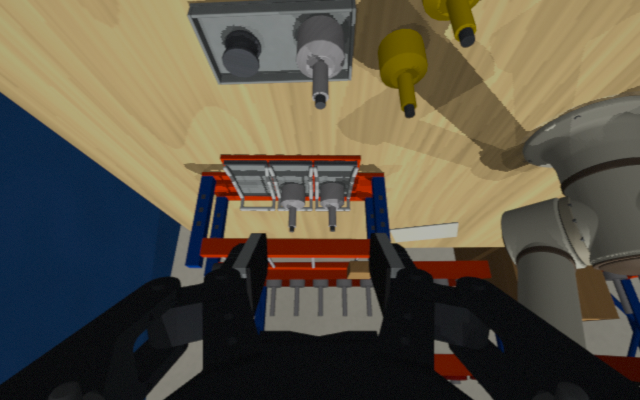

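The wrist view shows the grey mount straight ahead at (320,70) with the yellow one clear of the fingers at (403,75). Descending and approaching.

```bash
python3 -m creep '{"translation":[[0,0,-5],[-0.1,0,-10],[-0.1,0,-12],[-0.1,0,-12],[0,2.3,-13.9],[0.2,4.6,-15.9],[0.3,6.9,-17.8],[0.4,9.1,-19.7]],"delta_rot":[[0,0,0],[0,0,0],[0,0,0],[0,0,0],[0,0,0],[0,0,0],[0,0,0],[0,0,0]],"hand":[5,5,5,5,5,5,5,5]}' && python3 -m creep '{"translation":[[0,0,0],[0,0,0],[0,0,0],[0,0,0],[0,0,0],[0,0,0],[0,0,0]],"delta_rot":[[0,0,0],[0,0,0],[0,0,0],[0,0,0],[0,0,0],[0,0,0],[0,0,0]],"hand":[5,3,1.5,1,1,1,1]}'
```

```text
clock: 6.58
position: [468.9, -212.1, 70.5]
ee_rot: [-0.625, 0.658, 0.286, 0.308]
contact_force: [0.0, 0.5, -0.4]
gripper_width: 49.8
grasp_force: 0.0
clock: 7.45
position: [467.1, -211.5, 68.0]
ee_rot: [-0.623, 0.658, 0.29, 0.308]
contact_force: [-0.8, 0.6, -0.5]
gripper_width: 9.9
grasp_force: 0.0
```

```bash
python3 - <<'E'
from h import *
s=read_state();r=R.from_quat(s['ee_rot']).as_matrix()
ims=[]
for n in ["scene","side"]:
    c=cal(n);im,D=get_image(n);P=cloud(c,D)
    u,v=proj(c,[467,-225,80]).astype(int);print(n,u,v,"tcp px",proj(c,s['position']))
    ims.append(cv2.resize(im[v-75:v+75,u-100:u+100][...,::-1],None,fx=2,fy=2,interpolation=cv2.INTER_CUBIC))
cv2.imwrite("pics/miss.png",np.hstack(ims)); 
E
```

```text
scene 284 183 tcp px [290.24974666 188.11167626]
side 302 177 tcp px [304.50870091 183.45750299]
```

View pics/miss.png

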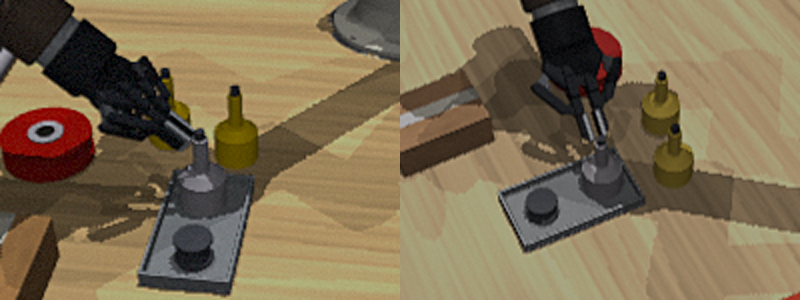

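```bash
python3 - <<'E'
from h import *
s=read_state();r=R.from_quat(s['ee_rot']).as_matrix();t=s['position'];print(t,s['gripper_width'],s['grasp_force'])
for n in ["scene","side","wrist"]:
    c=cal(n);im,D=get_image(n);P=cloud(c,D);q=(P-t)@r   # tool coords
    m=(abs(q[...,0])<60)&(abs(q[...,1])<40)&(q[...,2]<30)&(q[...,2]>-70)&(P[...,2]>45)
    print(n)
    for a in range(-70,30,8):
        k=m&(q[...,2]>=a)&(q[...,2]<a+8)
        if k.sum()>3: print("  z",a,k.sum(),"x",np.percentile(q[k][:,0],[3,97]).round(),"y",np.percentile(q[k][:,1],[3,97]).round(),"bright",np.median(im[k].mean(-1)))
    P2=P;mm=(np.hypot(P[...,0]-467,P[...,1]+225)<40)&(P[...,2]>99)&(P[...,2]<112)&(im.max(-1)>0);k=P[mm];print("  top pts",len(k),np.median(k,0).round(1) if len(k) else"")
E
```

```text
[ 467.05256473 -211.4716581    68.06043393] 9.728072037780054 0.0
scene
  z -70 55 x [-12.   5.] y [-20.  13.] bright 25.666666666666668
  z -62 54 x [-11.   7.] y [-20.  12.] bright 26.166666666666664
  z -54 51 x [-12.   6.] y [-21.  13.] bright 29.0
  z -46 54 x [-20.   6.] y [-18.  10.] bright 53.5
  z -38 38 x [-25.   1.] y [-13.   4.] bright 50.833333333333336
  z -30 36 x [-19.   7.] y [-11.   1.] bright 66.0
  z -22 47 x [-15.  43.] y [-12.   3.] bright 63.666666666666664
  z -14 72 x [-4. 38.] y [-21.   5.] bright 70.5
  z -6 60 x [ 7. 33.] y [-26.  -5.] bright 118.5
  z 2 56 x [10. 24.] y [-25.  11.] bright 101.0
  z 10 42 x [ 9. 18.] y [-23.  17.] bright 75.33333333333333
  z 18 15 x [ 9. 12.] y [-15.   7.] bright 69.33333333333333
  top pts 137 [ 472.9 -242.8  106. ]
side
  z -70 40 x [-14.   7.] y [-19.  16.] bright 38.166666666666664
  z -62 35 x [-11.   6.] y [-19.  17.] bright 33.666666666666664
  z -54 40 x [-16.   7.] y [-19.  17.] bright 39.0
  z -46 32 x [-15.   8.] y [-19.  14.] bright 57.0
  z -38 24 x [-27.  -5.] y [-12.   8.] bright 56.833333333333336
  z -30 
[... 357 characters left out ...]
3.] y [-13.  13.] bright 77.0
  top pts 102 [ 470.3 -242.6  106.2]
wrist
  z -70 508 x [-6. 11.] y [-16.  18.] bright 41.333333333333336
  z -62 584 x [-7. 11.] y [-17.  18.] bright 21.166666666666664
  z -54 447 x [ 6. 11.] y [-17.  18.] bright 23.0
  z -46 503 x [-20.  11.] y [-15.  16.] bright 40.0
  z -38 727 x [-22.  -1.] y [-4.  6.] bright 83.66666666666667
  z -30 456 x [-2.  8.] y [-4.  6.] bright 89.66666666666667
  z -22 1125 x [ 5. 43.] y [-8.  9.] bright 91.66666666666667
  z -14 1989 x [15. 40.] y [-18.  19.] bright 93.66666666666667
  z -6 561 x [18. 33.] y [-23.  25.] bright 89.66666666666667
  z 2 153 x [13. 26.] y [-25.  26.] bright 104.0
  top pts 702 [ 465.5 -230.7  103.5]
```

```bash
python3 - <<'E'
from h import *
z=np.load("wrist0.npz");P=cloud((z["K"],z["t"],z["M"]),z["D"])
r=R.from_quat([ .977504747,-.210910272,-.000205882555,.00113351746]).as_matrix();q=(P-np.array([257.26,568.83,193.98]))@r
for a in range(-110,10,8):
    k=(abs(q[...,1])<90)&(abs(q[...,0])<70)&(q[...,2]>=a)&(q[...,2]<a+8)
    if k.sum()>3: print(a,k.sum(),np.percentile(q[k][:,0],[3,97]).round(),np.percentile(q[k][:,1],[3,50,97]).round())
s=read_state()
c=cal("wrist");r=R.from_quat(s['ee_rot']).as_matrix();print("cam rel now",((c[1]-s['position'])@r).round(1))
r=R.from_quat([ .977504747,-.210910272,-.000205882555,.00113351746]).as_matrix();print("cam rel start",((z["t"]-np.array([257.26,568.83,193.98]))@r).round(1))
im,D=get_image("wrist");cv2.imwrite("pics/w2.png",im[...,::-1])
E
```

```text
-110 10039 [-11.  12.] [-71.   4.  70.]
-102 5209 [-9. 12.] [-68. -39.  67.]
-94 1140 [ 3. 12.] [-63.  41.  62.]
-86 1125 [-3. 10.] [-50. -43.  49.]
-78 1370 [-10.  10.] [-55.  42.  54.]
-70 1194 [-11.  10.] [-56. -43.  54.]
-62 914 [-11.  10.] [-54.  42.  53.]
-54 287 [-11.  10.] [-45. -43.  43.]
cam rel now [  66.     1.2 -178.1]
cam rel start [  65.1   -0.4 -178.8]
```

View pics/w2.png

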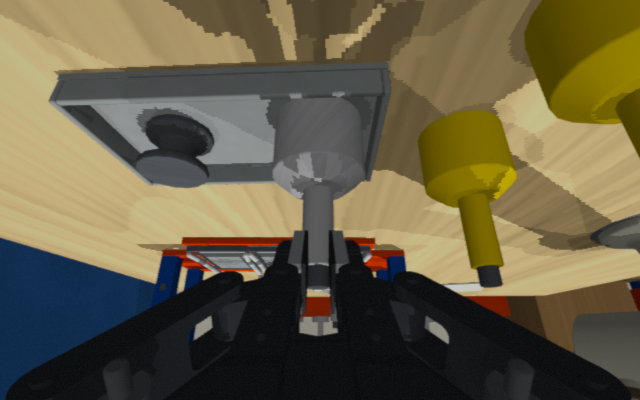

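The wrist view shows the fingertips ending just behind the stem end at (318,275). The real tips lie about 40 mm behind the reported TCP when shut and about 50 mm when open. I'll open, advance about 40 mm along the tool and grip.

```bash
python3 -m creep '{"translation":[[0,0,0],[0,0,0],[0,0,0],[0,0.8,-0.6],[0.1,1.6,-1.3],[0.1,2.4,-2],[0.2,3.1,-2.5],[0.2,3.1,-2.5]],"delta_rot":[[0,0,0],[0,0,0],[0,0,0],[0,0,0],[0,0,0],[0,0,0],[0,0,0],[0,0,0]],"hand":[5,5,5,5,5,5,5,5]}' && python3 -m creep '{"translation":[[0,0,0],[0,0,0],[0,0,0],[0,0,0],[0,0,0],[0,0,0],[0,0,0]],"delta_rot":[[0,0,0],[0,0,0],[0,0,0],[0,0,0],[0,0,0],[0,0,0],[0,0,0]],"hand":[4,3,1.5,1,1,1,1]}'
```

```text
clock: 8.75
position: [468.9, -179.7, 42.7]
ee_rot: [-0.623, 0.658, 0.29, 0.308]
contact_force: [0.3, -1.0, 0.2]
gripper_width: 49.9
grasp_force: 0.0
clock: 9.62
position: [469.0, -180.8, 43.4]
ee_rot: [-0.623, 0.658, 0.289, 0.308]
contact_force: [-1.1, -2.8, 4.2]
gripper_width: 16.9
grasp_force: 58.3
```

```bash
python3 -m creep '{"translation":[[0,0,1],[0,0,3],[0,0,6],[0,0,9],[0,0,12],[0,0,12],[0,0,12],[0,0,12]],"delta_rot":[[0,0,0],[0,0,0],[0,0,0],[0,0,0],[0,0,0],[0,0,0],[0,0,0],[0,0,0]],"hand":[1,1,1,1,1,1,1,1]}'; cat > tilt.py <<'E'
from h import *
s=read_state();r=R.from_quat(s['ee_rot']).as_matrix();t=s['position']
g=t-60*r[:,2]
c=cal("wrist");im,D=get_image("wrist");P=cloud(c,D)
print(s['joints'].round(2),"grasp pt",g.round(1))
# stem/drum in mount: points around grasp point, grey
m=(np.hypot(P[...,0]-g[0],P[...,1]-g[1])<45)&(P[...,2]<g[2]-12)&(P[...,2]>g[2]-90)
q=P[m]
for a in range(-90,-12,8):
    k=q[(q[:,2]-g[2]>=a)&(q[:,2]-g[2]<a+8)]
    if len(k)>5: print(a,len(k),"x",np.percentile(k[:,0]-g[0],[3,97]).round(1),"y",np.percentile(k[:,1]-g[1],[3,50]).round(1))
E
python3 tilt.py
```

```text
clock: 10.62
position: [468.4, -179.9, 161.7]
ee_rot: [-0.622, 0.658, 0.291, 0.307]
contact_force: [0.7, 0.0, -4.8]
gripper_width: 16.3
grasp_force: 58.6
[-0.57  0.52  0.08 -0.73 -1.64  0.66] grasp pt [ 465.9 -225.9  200.2]
-82 645 x [-25.5  22.2] y [-26.3 -23.5]
-74 1428 x [-25.6  22.2] y [-26.4 -23.5]
-66 1543 x [-25.5  22.5] y [-26.4 -23.4]
-58 1671 x [-25.4  22.3] y [-26.5 -23.5]
-50 1797 x [-25.7  22.5] y [-26.5 -23.5]
-42 2848 x [-25.7  23.5] y [-26.1 -20.6]
-34 2850 x [-20.   17.8] y [-19.9 -11.2]
-26 760 x [-12.3  11.9] y [-7.8 -5.6]
-18 903 x [-19.7  18.9] y [-7.7 -3. ]
```

The mount hangs upright (its drum front is vertical). Carrying it to the front of the lane.

```bash
python3 -m creep '{"translation":[[1,2,0],[3.5,5.5,0],[6.5,10,0],[9.5,14.5,0],[12.5,19,0],[15,23,0],[16.5,25,0],[16.8,25.5,0]],"delta_rot":[[0,0,0],[0,0,0],[0,0,0],[0,0,0],[0,0,0],[0,0,0],[0,0,0],[0,0,0]],"hand":[1,1,1,1,1,1,1,1]}' && python3 -m creep '{"translation":[[0,0,0],[0,0,-2],[0,0,-4],[0,0,-6],[0,0,-7.5],[0,0,-8],[0,0,-8],[0,0,-8]],"delta_rot":[[0,0,0],[0,0,0],[0,0,0],[0,0,0],[0,0,0],[0,0,0],[0,0,0],[0,0,0]],"hand":[1,1,1,1,1,1,1,1]}'; python3 tilt.py; python3 - <<'E'
from h import *
ims=[]
for n,b in {"scene":(130,330,340,600),"side":(200,400,200,460)}.items():
    im,D=get_image(n);ims.append(cv2.resize(im[b[0]:b[1],b[2]:b[3]][...,::-1],None,fx=1.5,fy=1.5))
    P=cloud(cal(n),D)
    m=(P[...,0]>595)&(P[...,0]<672)&(P[...,1]>-20)&(P[...,1]<70)&(P[...,2]>45)&(P[...,2]<76);q=P[m];print(n,len(q),np.percentile(q,[2,50,98],0).round(1))
cv2.imwrite("pics/pre.png",np.hstack(ims))
E
```

```text
clock: 11.68
position: [636.8, 76.5, 162.2]
ee_rot: [-0.624, 0.658, 0.291, 0.307]
contact_force: [-1.3, -1.1, -5.1]
gripper_width: 16.3
grasp_force: 58.6
clock: 12.68
position: [637.7, 74.5, 84.0]
ee_rot: [-0.623, 0.658, 0.289, 0.308]
contact_force: [-0.3, -0.3, -5.0]
gripper_width: 16.6
grasp_force: 58.9
[-0.13  0.63  0.12 -0.91 -1.3   0.45] grasp pt [634.9  28.6 122.6]
-82 634 x [-25.2  22.1] y [-26.5 -23.8]
-74 1449 x [-25.3  22.8] y [-26.6 -23.6]
-66 1545 x [-25.2  22.4] y [-26.7 -23.6]
-58 1643 x [-25.4  22.7] y [-26.7 -23.7]
-50 1793 x [-25.3  22.6] y [-26.6 -23.6]
-42 2862 x [-25.5  23.5] y [-26.2 -20.8]
-34 2853 x [-19.6  18.1] y [-20.1 -11.2]
-26 751 x [-12.2  11.7] y [-7.9 -5.6]
-18 908 x [-19.7  18.9] y [-7.6 -3.2]
scene 320 [[638.4   1.9  46.6]
 [659.4  25.8  60.9]
 [663.9  54.5  75.6]]
side 60 [[612.4  29.8  46.7]
 [655.4  47.9  66.5]
 [663.4  57.7  75.9]]
```

View pics/pre.png

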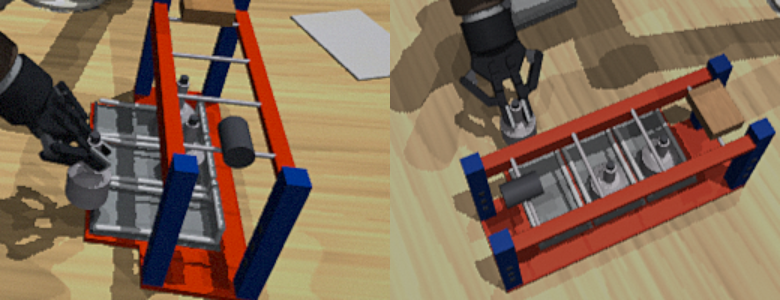

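The mount hangs upright directly in front of the empty lane (scene crop about (88,185), side crop about (517,120)). Moving in over the sill, then lowering.

```bash
python3 -m creep '{"translation":[[-0.1,1.5,0],[-0.2,3,0],[-0.2,4.5,0],[-0.2,6,0],[-0.2,6,-1],[-0.2,6,-2],[-0.2,6,-2.6],[-0.2,6,-2.6]],"delta_rot":[[0,0,0],[0,0,0],[0,0,0],[0,0,0],[0,0,0],[0,0,0],[0,0,0],[0,0,0]],"hand":[1,1,1,1,1,1,1,1]}' && python3 -m creep '{"translation":[[0,0,-0.2],[0,0,-0.3],[0,0,-0.4],[0,0,-0.4]],"delta_rot":[[0,0,0],[0,0,0],[0,0,0],[0,0,0]],"hand":[1,1,1,1]}'
```

```text
clock: 13.82
position: [634.8, 134.0, 55.9]
ee_rot: [-0.623, 0.659, 0.29, 0.307]
contact_force: [-0.5, -0.1, -5.3]
gripper_width: 16.5
grasp_force: 58.9
clock: 14.32
position: [635.1, 134.5, 53.2]
ee_rot: [-0.623, 0.658, 0.289, 0.308]
contact_force: [0.1, -0.1, -4.7]
gripper_width: 16.8
grasp_force: 58.9
```

```bash
python3 -m creep '{"translation":[[0,0,-0.1],[0,0,-0.15],[0,0,-0.15]],"delta_rot":[[0,0,0],[0,0,0],[0,0,0]],"hand":[1,1,1]}'; python3 -m creep '{"translation":[[0,0,-0.05],[0,0,-0.1],[0,0,-0.1]],"delta_rot":[[0,0,0],[0,0,0],[0,0,0]],"hand":[1,1,1]}'
```

```text
clock: 14.7
position: [635.3, 134.6, 52.5]
ee_rot: [-0.623, 0.658, 0.289, 0.308]
contact_force: [-0.9, -1.2, -0.2]
gripper_width: 16.2
grasp_force: 59.2
clock: 15.08
position: [635.3, 134.6, 52.5]
ee_rot: [-0.624, 0.657, 0.29, 0.309]
contact_force: [-1.5, -2.0, 4.2]
gripper_width: 16.9
grasp_force: 59.7
```

It rests on the floor. Release, retreat along the tool, and check.

```bash
python3 -m creep '{"translation":[[0,0,0],[0,0,0],[0,0,0],[-0.1,-1.5,1.3],[-0.2,-3.8,3.2],[-0.4,-6,5.1],[-0.5,-7.6,6.5],[-0.5,-7.6,6.5]],"delta_rot":[[0,0,0],[0,0,0],[0,0,0],[0,0,0],[0,0,0],[0,0,0],[0,0,0],[0,0,0]],"hand":[2.5,3.5,4,4,4,4,4,4]}' ; cat > chk.py <<'E'
from h import *
from scipy.optimize import least_squares
s=read_state();r=R.from_quat(s['ee_rot']).as_matrix();print("t",s['clock'],"tcp",s['position'].round(1),"tips(shut)",(s['position']-40*r[:,2]).round(1),s['joints'].round(2))
for n in ["scene","side","wrist"]:
    im,D=get_image(n);P=cloud(cal(n),D)
    for zl,zh,rr in((28,51,28),(72,104,9)):
        m=(P[...,0]>598)&(P[...,0]<672)&(P[...,1]>55)&(P[...,1]<188)&(P[...,2]>zl)&(P[...,2]<zh)
        if rr==9: m&=(im.max(-1)>60)
        q=P[m]
        if len(q)>10: print(n,zl,len(q),"lo",np.percentile(q,2,0).round(1),"hi",np.percentile(q,98,0).round(1))
E
python3 chk.py
```

```text
clock: 16.08
position: [631.0, 56.9, 117.2]
ee_rot: [-0.623, 0.658, 0.288, 0.309]
contact_force: [0.6, 0.9, 0.3]
gripper_width: 39.7
grasp_force: 0.0
t 16.075 tcp [631.   56.9 117.2] tips(shut) [629.1  26.3 142.9] [-0.16  0.59  0.13 -0.9  -1.35  0.42]
scene 28 233 lo [633.2  61.7  28.6] hi [661.6 114.3  50.6]
scene 72 85 lo [634.9  82.6  73.3] hi [642.9  97.7 103. ]
side 28 46 lo [601.7  87.4  28.2] hi [662.3 154.6  50.8]
wrist 28 1724 lo [605.7  62.2  28.4] hi [656.6  81.9  50.6]
wrist 72 979 lo [623.2  81.   72.9] hi [640.3  89.9 103.4]
```

```bash
python3 -m creep '{"translation":[[0.3,0.3,0],[0.3,0.5,0],[0.3,0.7,-3],[0.3,0.9,-6],[0.3,0.9,-9],[0.3,0.9,-10.5],[0.3,0.9,-11.1],[0.3,0.9,-11.1]],"delta_rot":[[0,0,0],[0,0,0],[0,0,0],[0,0,0],[0,0,0],[0,0,0],[0,0,0],[0,0,0]],"hand":[2,1,0,0,0,0,0,0]}' ; python3 - <<'E'
from h import *
s=read_state();r=R.from_quat(s['ee_rot']).as_matrix();t=s['position']
ims=[]
for n in ["scene","wrist"]:
    c=cal(n);im,D=get_image(n);P=cloud(c,D);q=(P-t)@r
    for a in range(-64,-28,4):
        k=(abs(q[...,0])<16)&(abs(q[...,1])<25)&(q[...,2]>=a)&(q[...,2]<a+4)
        if k.sum()>3:print(n,a,k.sum(),"tool x",np.percentile(q[k][:,0],[3,97]).round(),"y",np.percentile(q[k][:,1],[3,97]).round(),"world y,z max",P[k][:,1].max().round(),P[k][:,2].min().round())
    ims.append(cv2.resize(im[130:330,360:560][...,::-1] if n=="scene" else im[100:400,170:470][...,::-1],(390,390)))
cv2.imwrite("pics/push.png",np.hstack(ims))
E
```

```text
clock: 17.23
position: [633.4, 67.5, 4.9]
ee_rot: [-0.623, 0.658, 0.289, 0.308]
contact_force: [0.4, -0.8, -0.1]
gripper_width: 0.1
grasp_force: 0.0
scene -64 21 tool x [-12.   6.] y [-16.  10.] world y,z max 29.0 38.0
scene -60 25 tool x [-12.   5.] y [-15.   3.] world y,z max 31.0 39.0
scene -56 22 tool x [-11.   6.] y [-14.   8.] world y,z max 34.0 34.0
scene -52 29 tool x [-12.   5.] y [-15.   6.] world y,z max 38.0 33.0
scene -48 19 tool x [-13.   5.] y [-14.   3.] world y,z max 40.0 30.0
scene -44 13 tool x [-12.   3.] y [-11.   3.] world y,z max 42.0 29.0
scene -40 10 tool x [-10.   5.] y [-8.  5.] world y,z max 45.0 25.0
scene -32 26 tool x [ 4. 15.] y [-22.   1.] world y,z max 43.0 11.0
wrist -64 281 tool x [ 6. 11.] y [-12.  13.] world y,z max 18.0 35.0
wrist -60 259 tool x [ 6. 11.] y [-12.  13.] world y,z max 21.0 33.0
wrist -56 217 tool x [ 6. 11.] y [-12.  13.] world y,z max 25.0 30.0
wrist -52 219 tool x [ 6. 11.] y [-12.  13.] world y,z max 28.0 28.0
wrist -48 193 tool x [ 6. 11.] y [-12.  13.] world y,z max 31.0 25.0
wrist -44 105 tool x [ 6. 11.] y [-11.  12.] world y,z max 32.0 23.0
wrist -32 890 tool x [ 6. 11.] y [-24.  23.] world y,z max 44.0 13.0
```

View pics/push.png

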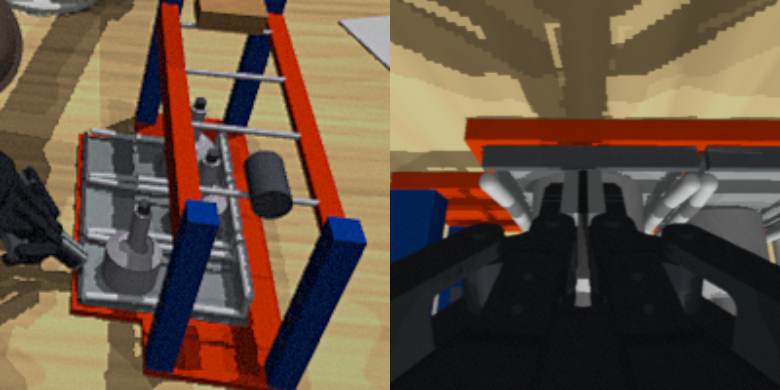

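The mount stands in the lane (scene crop 135,250). The shut fingers are in front of its drum and above the sill. Pushing slowly along the lane.

```bash
python3 -m creep '{"translation":[[0.1,1,0],[0.1,1.5,0],[0.1,2,0],[0.1,2.6,0],[0.2,3.2,0],[0.2,3.8,0],[0.3,4.4,0],[0.3,5,0]],"delta_rot":[[0,0,0],[0,0,0],[0,0,0],[0,0,0],[0,0,0],[0,0,0],[0,0,0],[0,0,0]],"hand":[0,0,0,0,0,0,0,0]}' ; python3 chk.py
```

```text
clock: 18.32
position: [636.7, 116.1, 5.1]
ee_rot: [-0.624, 0.658, 0.288, 0.308]
contact_force: [-0.1, -4.8, 3.1]
gripper_width: -0.4
grasp_force: 2.7
t 18.325 tcp [636.7 116.1   5.1] tips(shut) [634.9  85.6  30.9] [-0.08  0.73  0.07 -0.97 -1.18  0.55]
scene 28 264 lo [629.7  63.1  29.5] hi [663.5 114.7  50.4]
scene 72 26 lo [635.  112.1  72.4] hi [644.7 120.   95.2]
side 28 123 lo [610.2  82.5  28.9] hi [660.2 151.5  50.7]
side 72 33 lo [604.2  55.8  72.8] hi [651.8 132.8 103.7]
wrist 28 2216 lo [609.4  55.4  28.3] hi [659.8 114.8  49.5]
```

```bash
python3 -m creep '{"translation":[[0,0.6,0],[0.1,1.2,0],[0.1,1.8,0],[0.1,2.4,0],[0.2,2.8,0],[0.2,3.2,0],[0.2,3.5,0],[0.2,3.6,0]],"delta_rot":[[0,0,0],[0,0,0],[0,0,0],[0,0,0],[0,0,0],[0,0,0],[0,0,0],[0,0,0]],"hand":[0,0,0,0,0,0,0,0]}' && python3 -m creep '{"translation":[[0,0.1,0],[0,0.2,0],[0,0.3,0],[0,0.3,0]],"delta_rot":[[0,0,0],[0,0,0],[0,0,0],[0,0,0]],"hand":[0,0,0,0]}'; python3 chk.py
```

```text
clock: 19.48
position: [638.6, 152.3, 5.1]
ee_rot: [-0.623, 0.658, 0.288, 0.308]
contact_force: [-0.2, -6.8, 4.2]
gripper_width: -0.2
grasp_force: 3.2
clock: 19.98
position: [638.7, 155.3, 5.1]
ee_rot: [-0.623, 0.658, 0.288, 0.308]
contact_force: [-0.2, -5.9, 4.6]
gripper_width: 0.2
grasp_force: 2.9
t 19.975 tcp [638.7 155.3   5.1] tips(shut) [636.8 124.7  30.8] [-0.02  0.72  0.07 -1.   -1.14  0.52]
scene 28 214 lo [632.4  99.   29.1] hi [668.  181.4  50.4]
scene 72 48 lo [642.2  60.7  73.4] hi [663.7 167.7 102.7]
side 28 88 lo [608.9 106.2  28.8] hi [666.4 176.6  51. ]
side 72 43 lo [605.2  60.   78.9] hi [668.  170.  103.6]
wrist 28 3649 lo [606.9  81.8  28.6] hi [662.5 149.7  50.9]
wrist 72 43 lo [668.8  55.7  79.7] hi [671.9  59.8  82.2]
```

```bash
python3 -m creep '{"translation":[[0,0.05,0],[0,0.1,0],[0,0.15,0],[0,0.2,0],[0,0.2,0]],"delta_rot":[[0,0,0],[0,0,0],[0,0,0],[0,0,0],[0,0,0]],"hand":[0,0,0,0,0]}'; python3 -m creep '{"translation":[[0,0.05,0],[0,0.1,0],[0,0.15,0],[0,0.15,0]],"delta_rot":[[0,0,0],[0,0,0],[0,0,0],[0,0,0]],"hand":[0,0,0,0]}'
```

```text
clock: 20.75
position: [638.7, 157.2, 5.1]
ee_rot: [-0.623, 0.658, 0.288, 0.308]
contact_force: [-0.7, -6.0, 3.9]
gripper_width: -0.1
grasp_force: 3.0
clock: 21.25
position: [638.7, 158.7, 5.1]
ee_rot: [-0.623, 0.658, 0.288, 0.308]
contact_force: [0.4, -6.3, 3.6]
gripper_width: -0.4
grasp_force: 3.0
```

```bash
python3 -m creep '{"translation":[[0,0.05,0],[0,0.1,0],[0,0.15,0],[0,0.15,0]],"delta_rot":[[0,0,0],[0,0,0],[0,0,0],[0,0,0]],"hand":[0,0,0,0]}'; python3 -m creep '{"translation":[[0,0.05,0],[0,0.1,0],[0,0.15,0],[0,0.15,0]],"delta_rot":[[0,0,0],[0,0,0],[0,0,0],[0,0,0]],"hand":[0,0,0,0]}'
```

```text
clock: 21.75
position: [638.7, 159.2, 5.1]
ee_rot: [-0.624, 0.658, 0.288, 0.308]
contact_force: [-1.2, -8.5, 4.3]
gripper_width: 0.0
grasp_force: 4.3
clock: 22.25
position: [638.8, 159.3, 5.0]
ee_rot: [-0.624, 0.659, 0.287, 0.307]
contact_force: [-1.3, -12.5, 5.6]
gripper_width: 0.1
grasp_force: 6.3
```

The force rises with the tool stalled, so the mount is against the stop bar. Backing off.

```bash
python3 -m creep '{"translation":[[0,-0.8,0],[-0.1,-1.5,0],[-0.2,-4,2.1],[-0.4,-8,5.5],[-0.6,-12,9],[-0.8,-16,12.3],[-0.9,-18,14],[-0.9,-18,14]],"delta_rot":[[0,0,0],[0,0,0],[0,0,0],[0,0,0],[0,0,0],[0,0,0],[0,0,0],[0,0,0]],"hand":[0,0,0,0,0,0,0,0]}'; python3 chk.py; python3 - <<'E'
from h import *
ims=[]
for n,b in {"scene":(130,330,340,600),"side":(200,400,200,460)}.items():
    im,D=get_image(n);ims.append(cv2.resize(im[b[0]:b[1],b[2]:b[3]][...,::-1],None,fx=1.5,fy=1.5))
    P=cloud(cal(n),D)
    for x0 in (459,549,640):
        m=(abs(P[...,0]-x0)<14)&(P[...,1]>145)&(P[...,1]<185)&(P[...,2]>100)&(P[...,2]<121);q=P[m];print(n,x0,len(q),np.median(q,0).round(1) if len(q) else "",q.max(0).round(1) if len(q) else "")
cv2.imwrite("pics/end.png",np.hstack(ims))
E
```

```text
clock: 23.25
position: [629.7, -18.1, 145.7]
ee_rot: [-0.623, 0.658, 0.288, 0.309]
contact_force: [0.7, -0.0, -0.1]
gripper_width: 0.1
grasp_force: 0.0
t 23.25 tcp [629.7 -18.1 145.7] tips(shut) [627.8 -48.7 171.5] [-0.26  0.59  0.22 -0.85 -1.47  0.42]
scene 28 139 lo [655.9 152.3  28.3] hi [667.4 185.3  50.4]
scene 72 74 lo [643.7 158.8  73.6] hi [648.8 170.8 103.1]
side 28 20 lo [604.6 101.6  28.3] hi [668.2 174.6  50.6]
side 72 26 lo [631.3 163.6  75.6] hi [648.4 173.9 103.9]
wrist 28 738 lo [611.2 136.7  28.6] hi [663.8 160.5  50.6]
wrist 72 218 lo [630.2 155.   72.4] hi [646.1 162.1  91.3]
scene 459 67 [463.8 164.  108.4] [469.6 174.  118.7]
scene 549 82 [553.1 163.3 107.7] [558.8 172.2 119.3]
scene 640 81 [643.7 163.3 111.7] [649.5 171.3 120.1]
side 459 57 [463. 169. 108.] [469.1 175.9 120. ]
side 549 56 [550.8 168.9 111.1] [558.7 174.9 120. ]
side 640 60 [640.7 167.7 108.7] [648.4 173.6 120.9]
```

View pics/end.png

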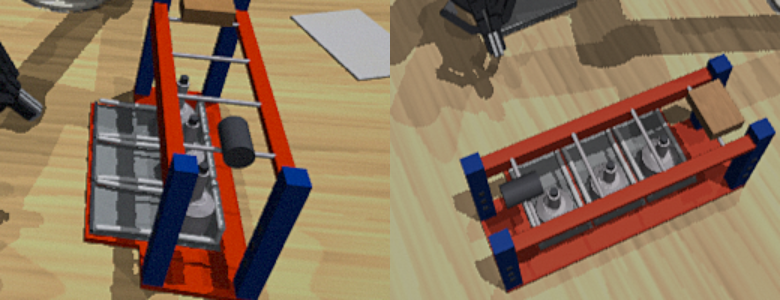

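The final view shows the mount standing upright at the back of the formerly empty lane (side crop about (553,205)), in line with the two stored ones. The gripper is clear. Handing in.

```bash
python3 -c "
from bench import *
print(job_done())"
```

```text
the job is handed in; nothing more can be done
None
```

The stud mount now stands upright in the formerly empty lane, pushed home against the stop bar under the shelf, with the stored mounts where they were, and the job is handed in at about 23 s on the robot's clock.

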